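Lay out two stoppers, then uncap the argon

ROBOT

A 6-joint arm with a two-finger parallel gripper is mounted at the origin on the work surface; the furniture and walls round the work are solid. World frame = base frame: x ahead of the robot, y to its left, z up, the work surface at z = 0. Lengths are in m, angles in rad, forces in N, time in s.
With the tool pointing down it reaches from about 0.3 to 0.775 m from the base axis. Payload 14.6 kg.
Tool frame: the origin (TCP) lies at the very end of the fingers, on their centre line; the grasp point (between the pads) lies 19 mm behind it; z points along the fingers, y is the line along which they close (so a half turn about z gives the same grasp; the last joint's range is limited). The gripper opens to 94 mm and grips with 3 to 60 N. Pads are 16 mm wide; open, the fingers measure 119 mm over their backs; the gripper's body (75 mm by 177 mm) begins 78 mm behind the grasp point.
Start: joints at [-1.31, 0.3, 1.521, -0, 1.321, -0.067], TCP at [0.177, -0.521, 0.184] pointing down, gripper open.
Joint ranges: [-3.03, 3.03], [-0.79, 2.21], [0.23, 2.52], [-1.04, 4.18], [0, 3.07], [-2.55, 2.55]. Speed limits (rad/s): [2.22, 2.22, 2.57, 3.14, 3.14, 3.14].

INTERFACE

Orientations are given as [roll, pitch, yaw] about the fixed x, y, z axes, in that order (R = Rz(yaw) Ry(pitch) Rx(roll)).
In Python, from station import status, vision, order, silhouettes gives the robot as it stands. The module is installed in compiled form; this text tells all that it offers.
- The arm moves only by the shell command python3 -m pendant 'ROWS' [FORCE]. ROWS is JSON, one flat list of numbers, 7 for each row, row after row: the shift along the tool's x, y, z in units of 500 mm (1.0 is 500 mm), then the turn, a rotation vector about the tool's x, y, z in units of 90 degrees (1.0 is 90 degrees), then the opening, from -1 (shut) to 1 (fully open). A call has 1 to 12 rows; each row is the pose to reach, as a shift and turn from the pose commanded when the call began, along the tool's axes at that moment; what a row does not reach only later rows make up. A row lasts 1/10 s, in which the tool goes at most 50 mm and 8.59 degrees, less where a joint would pass 70% of its speed; a pose out of reach is approached as far as the arm can. A call with a number of a shift or a turn outside -1 to 1 is refused whole. A call with a gripper value outside its range is refused whole. The fingers move at their own pace and stop on an object; FORCE is the grip in N (left out, the last holds). Time passes only in rows, so rows that repeat a pose let the fingers close. It gives the time, the measured TCP pose, the force, the opening and the grip force at its end, in the units of the state.
- status.get_obs(): the state, without advancing time (a new reading comes with each control period).
- vision.camera(name): name is "scene" or "top"; returns a dict with "pixels" (400x640x3 uint8, red, green, blue), "K" (3x3 intrinsics, pixels), "k1" (the pictures are not rectified: a ray, as slopes to the right and down, at radius r is drawn at 1 + k1 r^2 times it, then the intrinsics apply), "R" (3x3) and "t" (3): a world point X has camera coordinates R X + t. Camera axes: x right, y down, z forward; pixel columns grow to the right and rows downward; lengths in m; the calibration is good to about 2 mm. A picture is of the moment at which its call begins. There is no depth.
- order.hand_in(): hands the job in; it is judged then, once.
Trained networks look in a picture, given as the dict that the camera call returned (one of the last four; its "shot" number tells which), for a name from the list of things; names that differ only in an ending like _2 or _b are one class to them, and where a whole thing is asked for, a point or a joint stands for the part that bears it (a point fixed in the world has none). Each returns a list of dicts, best first, with "score" (0 to 1); they miss things now and then, are a little off and sometimes report something else, mostly with a low value. They report only what shows in the picture. A call takes as long as a camera call. They do not tell look-alikes from the thing itself.
- silhouettes(target, picture): "region" (400x640 bool, what is visible of it) and "extent" ([left, top, right, bottom] in pixels, round what is visible of it).
The state is a dict: "time_s": time; "qpos": joint angles; "joint_vel": joint speeds; "tau": joint torques, N m; "ee_pos": TCP position; "eef_rot": TCP orientation; "force": force on the tool from outside, world axes, zero at the start; "moment": the same for the moment, N m; "grip_width": finger opening in m; "grip_force": force on a finger pad.
Only numpy, scipy, OpenCV 4.12 (cv2) and the standard library are available. Lean on these libraries where they do the work, as an engineer would, in place of code of your own. Each camera call takes 0.05 s, during which the arm holds its last target. There are 200 camera calls.

TASK

Two of the wines are to be put under gas tonight: put exactly two of the four stoppers in the steel tray and leave the other two where they stand. Then unscrew the black cap of the argon cylinder (green shoulder) - it may have a right-hand or a left-hand thread and nothing shows which, so find out by trying - and lift it straight up and off; leave the grey-shouldered cylinder's cap on and everything else undisturbed. Finish with the cap still in the gripper, level and held still well clear above the bare neck, because its clean inside must not be laid on the cloth.

Things in the scene. Friction and masses are not known exactly. Their poses are not given: they have to be found in the camera images.
- tray: fixed steel tray, open on top, 150 (its x) x 104 (its y) mm outside, rim 18 mm high, walls about 4 mm thick; origin at the centre of its underside. It stays put.
- tray_in (a point): centre of the tray's inner floor, 3 mm above the table, axes as the tray's
- stopper_1: bottle stopper, 45 g, standing on its brass cap: a brass disc 29 mm across at the bottom, a slightly narrower cork shank above it, 37 mm high in all; origin at the centre of its underside. Grip it low, at the brass.
- stopper_2: bottle stopper, 45 g, standing on its brass cap: a brass disc 29 mm across at the bottom, a slightly narrower cork shank above it, 37 mm high in all; origin at the centre of its underside. Grip it low, at the brass.
- stopper_3: bottle stopper, 45 g, standing on its brass cap: a brass disc 29 mm across at the bottom, a slightly narrower cork shank above it, 37 mm high in all; origin at the centre of its underside. Grip it low, at the brass.
- stopper_4: bottle stopper, 45 g, standing on its brass cap: a brass disc 29 mm across at the bottom, a slightly narrower cork shank above it, 37 mm high in all; origin at the centre of its underside. Grip it low, at the brass.
- argon: the argon cylinder: GREEN shoulder, aluminium barrel 60 mm across, in a dark round foot 104 mm across; it cannot move. Origin at the centre of the foot's underside, on the table; z up. Bare neck (brass, 25 mm across, coarse threads to 35 mm across) ends 206 mm above the origin; the shoulder under the cap is 180 mm above it.
- cap_argon: black round fluted guard cap on the argon cylinder, 47 mm across, 34 mm high, 50 to 85 g, open below, about 2 mm of play sideways; origin at the centre of its lower rim, 182 mm above the table (its top 216 mm). Right-hand thread (loosens anticlockwise from above) or left-hand (loosens clockwise): it differs from start to start.
- argon_neck (a point): centre of the argon neck's top, under the cap. Its coarse thread: the tight way the cap turns 4 to 12 degrees to a hard stop, where fingers gripping at 20 to 30 N slip round it and moment and side force build up on the tool; the loosening way it turns freely, is held down (1.5 to 5 mm of play) up to about 50 degrees and lifts straight off at 57 to 125 degrees from its start.
- co2: the CO2 cylinder: GREY shoulder, otherwise the same as the argon cylinder; fixed, not to be used. It may stand in either cylinder's place.
- cap_co2: the same black cap on the CO2 cylinder; leave it on
- pump: white hand vacuum pump with black top, 44 mm across, 99 mm high, loose; origin under its centre
- cork_a: wine cork, 24 mm across, 44 mm long, lying loose; origin under its centre
- cork_b: like cork_a
Not all that is in view belongs to the job. What is shaped like the stopper_3 but orange or red is not meant.

How it is judged:
By the outcome, as a careful person would: the job done as asked, in the order asked, and still so for the second after the job is handed in, while the arm keeps its last pose, push and grip.
It also fails if it takes over 72 s, if anything falls off the work surface, if the arm or the gripper's body presses on something with over 40 N, if the wrist force passes 120 N, or if a joint passes its speed limit or range.

## Working session

There is one attempt and no reset: what is moved stays moved. The work goes in short steps, Python scripts to look and compute and a shell command to move; the robot and the scene stay as the last step left them, time stands still between calls to the robot, and variables do not carry over. Pictures are saved under pics/ and viewed, at most 10 in all, crops included, and the job is handed in when it is done.

```bash
mkdir -p pics
cat > h.py <<'E'
import numpy as np, cv2
from station import status, vision, order, silhouettes
def ray(c,uv):
    K=np.array(c["K"]);x=(uv[0]-K[0,2])/K[0,0];y=(uv[1]-K[1,2])/K[1,1]
    rd=np.hypot(x,y);r=rd
    for _ in range(20): r=rd/(1+c["k1"]*r*r)
    s=r/rd if rd>0 else 1
    R=np.array(c["R"]);o=-R.T@np.array(c["t"]);d=R.T@np.array([x*s,y*s,1]);return o,d/np.linalg.norm(d)
def onz(c,uv,z):
    o,d=ray(c,uv);return o+d*(z-o[2])/d[2]
def tri(rs):
    A=sum(np.eye(3)-np.outer(d,d) for o,d in rs);b=sum((np.eye(3)-np.outer(d,d))@o for o,d in rs)
    return np.linalg.solve(A,b)
def proj(c,X):
    p=np.array(c["R"])@X+np.array(c["t"]);x,y=p[:2]/p[2];f=1+c["k1"]*(x*x+y*y);K=np.array(c["K"])
    return np.array([K[0,0]*x*f+K[0,2],K[1,1]*y*f+K[1,2]])
def save(c,n,crop=None,s=1):
    im=np.array(c["pixels"])[:,:,::-1]
    if crop: im=im[crop[1]:crop[3],crop[0]:crop[2]]
    cv2.imwrite("pics/"+n,cv2.resize(im,None,fx=s,fy=s,interpolation=cv2.INTER_CUBIC))
E
python3 - <<'E'
from h import *
np.set_printoptions(precision=3,suppress=True)
print(status.get_obs())
for n in("scene","top"):
    c=vision.camera(n);save(c,n+"0.png",s=1.25)
    R=np.array(c["R"]);print(n,-R.T@np.array(c["t"]),R[2],c["k1"])
    for t in("stopper_1","tray","cap_argon","argon","co2","pump","cork_a"):
        for s in silhouettes(t,c):
            r=s["region"];ys,xs=np.nonzero(r);print(t,round(s["score"],2),s["extent"],xs.mean().round(1),ys.mean().round(1),np.array(c["pixels"])[r].mean(0).round())
E
```

```text
{'time_s': 0.0, 'qpos': array([-1.31 ,  0.3  ,  1.522, -0.   ,  1.321, -0.067]), 'joint_vel': array([ 0.   , -0.   ,  0.001, -0.001, -0.002,  0.001]), 'tau': array([  0.002, -53.181, -35.274,   0.071,   0.024,  -0.   ]), 'ee_pos': array([ 0.177, -0.52 ,  0.184]), 'eef_rot': array([-3.14 , -0.   ,  0.328]), 'force': array([0.067, 0.716, 1.338]), 'moment': array([-0.031, -0.015, -0.036]), 'grip_force': 0.0, 'grip_width': 0.09388766079103465}
scene [ 0.198 -0.473  0.837] [ 0.427  0.522 -0.738] -0.01435246553798697
stopper_1 0.7 [326.1, 303.0, 341.7, 319.5] 334.4 311.9 [205. 169. 126.]
stopper_1 0.65 [315.9, 277.9, 330.8, 290.5] 321.6 283.1 [201. 162. 118.]
stopper_1 0.62 [313.2, 213.0, 324.0, 230.1] 318.7 219.2 [217.  74.  71.]
stopper_1 0.53 [294.8, 258.2, 310.1, 274.3] 302.2 265.9 [201. 163. 120.]
stopper_1 0.4 [259.7, 246.1, 272.0, 264.0] 267.1 256.8 [232. 139.  72.]
tray 0.68 [227.4, 196.0, 288.9, 247.2] 256.7 222.3 [219. 212. 202.]
cap_argon 0.48 [242.7, 123.9, 259.0, 140.6] 249.2 130.3 [78. 74. 72.]
argon 0.68 [242.3, 137.0, 273.7, 192.1] 256.0 166.2 [125. 124. 115.]
argon 0.57 [2
[... 821 characters left out ...]
 118.  88.]
stopper_1 0.39 [389.7, 232.6, 401.1, 241.3] 395.6 237.5 [145. 123. 102.]
tray 0.73 [278.3, 222.5, 314.7, 273.0] 295.5 246.0 [174. 164. 151.]
tray 0.38 [389.8, 234.0, 398.2, 242.0] 395.6 237.2 [138. 114.  89.]
cap_argon 0.7 [233.8, 197.3, 247.4, 212.0] 240.0 204.2 [95. 87. 81.]
cap_argon 0.65 [235.0, 201.5, 266.6, 237.2] 250.6 222.0 [98. 92. 84.]
argon 0.57 [234.8, 203.8, 264.5, 240.8] 250.4 222.3 [100.  93.  85.]
co2 0.63 [342.7, 169.1, 370.0, 205.1] 357.1 188.1 [99. 90. 83.]
pump 0.72 [330.4, 149.5, 343.1, 168.5] 339.2 159.4 [100.  90.  81.]
cork_a 0.42 [423.5, 241.2, 430.2, 252.2] 425.5 246.7 [142. 112.  87.]
cork_a 0.39 [290.8, 188.6, 301.9, 195.9] 295.8 191.6 [155. 124.  95.]
```

View pics/scene0.png

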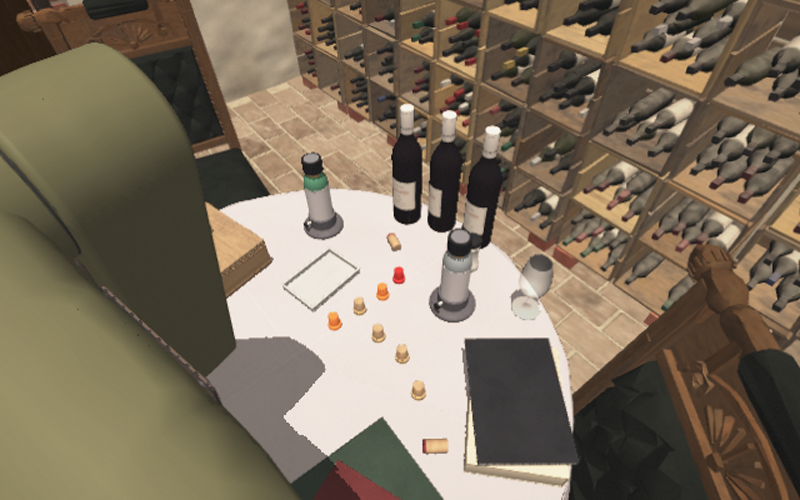

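View pics/top0.png

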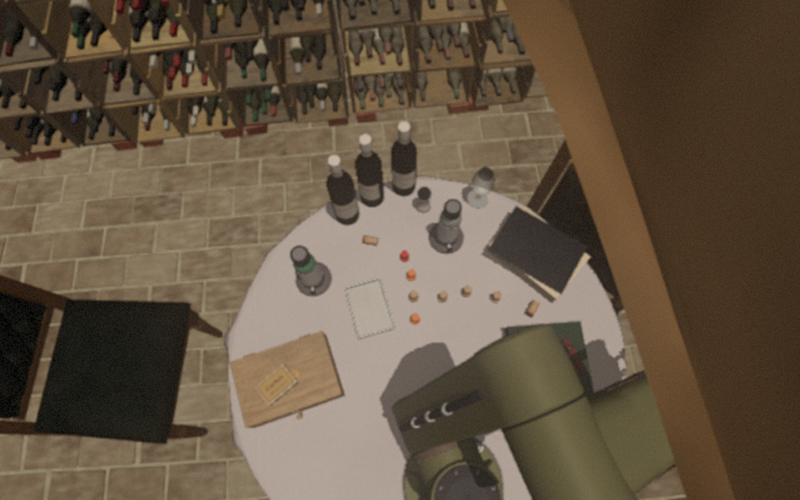

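Scene view (800-wide): green-shouldered argon at (318,195), with its cap at (312,165). The grey CO2 is at (453,275). The four natural stoppers are at (360,305), (378,332), (402,353) and (418,389).
Could be mistaken for a stopper: orange at (335,321) and (383,291), red at (399,275), and the corks at (394,241) and (435,446). I choose among the four natural stoppers.

Run:
```python
from h import *
np.set_printoptions(precision=4,suppress=True)
a=vision.camera("scene");b=vision.camera("top")
save(a,"crop0.png",(220,110,400,300),4)if 0 else None
L=save(a,"crop1.png",(225,190,425,340),4)
def blobs(c,seeds,w):
    # saturation segmentation near seeds
    im=np.array(c["pixels"]);hsv=cv2.cvtColor(im,cv2.COLOR_RGB2HSV);out=[]
    for s in seeds:
        u,v=[int(round(x))for x in s];p=hsv[v-w:v+w+1,u-w:u+w+1]
        bg=np.median(hsv[v-w:v+w+1,u-w:u+w+1,1]);m=(p[...,1]>bg+45).astype(np.uint8)
        n,l,st,ce=cv2.connectedComponentsWithStats(m);k=1+np.argmax(st[1:,4]);x,y,ww,hh,ar=st[k]
        out.append([u-w+x,v-w+y,u-w+x+ww,v-w+y+hh,*(ce[k]+[u-w,v-w])])
    return np.array(out)
S=blobs(a,np.array([[360,305],[378,332],[402,353],[418,389],[335,321],[383,291],[399,275]])/1.25,10)
T=blobs(b,np.array([[414,296],[443,296],[467,291],[496,296],[415,319],[411,274],[405,256]])/1.25,7)
for s,t in zip(S,T):
    print(s,t,"centroid tri",tri([ray(a,s[4:]),ray(b,t[4:])]),"z18:",onz(a,s[4:],.018)[:2],onz(b,t[4:],.018)[:2])
for c,t in((a,"tray"),(b,"tray")):
    r=silhouettes(t,c)[0]["region"].astype(np.uint8)
    k=max(cv2.findContours(r,0,2)[0],key=cv2.contourArea)
    w=np.array([onz(c,p[0],.015)[:2] for p in k],np.float32);print("tray",cv2.minAreaRect(w))
for t in("cap_argon","argon","co2","pump"):
    for c in(a,b):
        for s in silhouettes(t,c):
            ys,xs=np.nonzero(s["region"]);print(t,c is a,round(s["score"],2),np.array(s["extent"]).round(1),[xs.mean().round(1),ys.mean().round(1)])
```

```text
[283.     238.     293.     252.     287.0769 244.8034] [328.     233.     334.     241.     330.4359 236.8462] centroid tri [0.4927 0.0356 0.0177] z18: [0.4933 0.0355] [0.4919 0.0358]
[297.     259.     308.     274.     302.0233 266.4806] [351.     234.     357.     241.     353.6053 237.1316] centroid tri [ 0.4818 -0.0449  0.0172] z18: [ 0.482  -0.0453] [ 0.4811 -0.0447]
[316.     276.     328.     291.     321.2868 283.2206] [370.     229.     377.     237.     372.9474 232.8421] centroid tri [ 0.4888 -0.1149  0.0171] z18: [ 0.4888 -0.1153] [ 0.4882 -0.1147]
[329.     304.     341.     320.     334.3176 312.1554] [393.     234.     400.     242.     396.1905 237.5   ] centroid tri [ 0.4627 -0.1936  0.0162] z18: [ 0.4628 -0.1943] [ 0.4616 -0.1931]
[262.     249.     274.     265.     266.8841 256.6957] [328.     251.     336.     260.     331.5593 255.0339] centroid tri [0.4285 0.04   0.0171] z18: [0.4291 0.0394] [0.4273 0.0402]
[301.     226.     312.     241.     305.5738 233.1066] [325.     215.     333.     225.     328.623  219.5902] centroid tri [0.5561 0.034  0.0179] z18: [
[... 638 characters left out ...]
200.1 249.2 213.8] [np.float64(239.5), np.float64(203.9)]
argon True 0.75 [244.  135.3 275.9 191.5] [np.float64(256.4), np.float64(166.7)]
argon False 0.96 [235.9 203.6 265.8 239.2] [np.float64(250.2), np.float64(222.3)]
co2 True 0.88 [342.6 198.  383.  258.8] [np.float64(363.0), np.float64(231.7)]
co2 True 0.46 [241.1 136.9 273.7 192.3] [np.float64(256.4), np.float64(166.9)]
co2 False 0.95 [344.  173.1 368.9 206.3] [np.float64(357.1), np.float64(188.3)]
pump True 0.74 [374.7 187.1 386.3 216. ] [np.float64(380.4), np.float64(199.2)]
pump False 0.74 [332.  149.1 343.3 169.6] [np.float64(338.9), np.float64(159.4)]
pump False 0.74 [424.1 242.  429.8 253.6] [np.float64(425.4), np.float64(246.6)]
```

View pics/crop1.png

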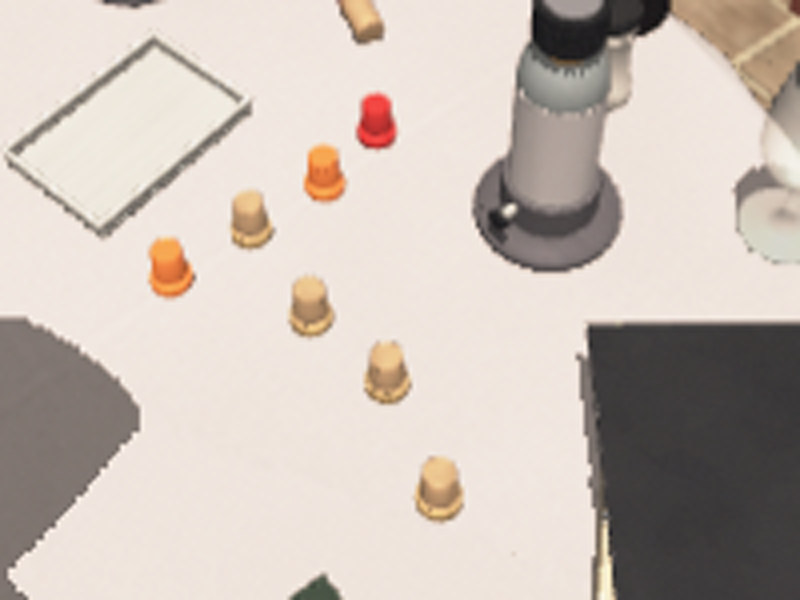

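The crop confirms the choice: natural stoppers at crop pixels (250,217), (310,305), (387,371) and (439,488), with the orange and red look-alikes excluded. Triangulated centroid heights are about 17 mm, as expected for a 37 mm object. Next I locate the cylinders.

Run:
```python
from h import *
from scipy.optimize import minimize
np.set_printoptions(precision=4,suppress=True)
a=vision.camera("scene");b=vision.camera("top")
def circ(x,y,z,r): return [np.array([x+r*np.cos(t),y+r*np.sin(t),z]) for t in np.linspace(0,6.28,40)]
def hull(c,x,y,parts):
    P=np.array([proj(c,X) for z,r in parts for X in circ(x,y,z,r)],np.float32)
    return cv2.convexHull(P)
def mask(c,x,y,parts):
    m=np.zeros((1600,2560),np.uint8);cv2.fillConvexPoly(m,((hull(c,x,y,parts)+.5)*4).astype(np.int32),1)
    return cv2.resize(m.astype(np.float32),(640,400),interpolation=cv2.INTER_AREA)
CAP=[(.182,.0235),(.216,.0235)]
print("cap tri",tri([ray(a,(249.1,130.1)),ray(b,(239.5,203.9))]), onz(a,(249.1,130.1),.199),onz(b,(239.5,203.9),.199))
# cap by dark pixels in each view + foot
for nm,g in(("argon",(249.5,131)),("co2",(367.4,193.))):
    x0,y0=onz(a,g,.199)[:2]
    for c in(a,b):
        im=np.array(c["pixels"]).astype(float).mean(2);u,v=proj(c,np.array([x0,y0,.199])).astype(int)
        def edge(p,parts):
            m=mask(c,p[0],p[1],parts)>.5;k=np.ones((5,5),np.uint8)
            ring=(cv2.dilate(m.astype(np.uint8),k)>0)&~m
            return im[m].mean()-im[ring].mean()
        for lab,parts in(("cap",CAP),("foot",[(0,.052),(.012,.052)])):
            f=min(((edge((x,y),parts),x,y) for x in x0+np.arange(-.02,.021,.002) for y in y0+np.arange(-.02,.021,.002)))
            print(nm,lab,c is a,np.array(f))
    print(nm,x0,y0)
# bottles: scene(800) base contact & tops, tops guess
for u,v in((407,222),(442,230),(480,246)): print("bottle base",onz(a,(u/1.25,v/1.25),0)[:2])
for s,t in(((407,106),(335,160)),((449,114),(366,141)),((493,129),(404,126))): print("bottle top",tri([ray(a,np.array(s)/1.25),ray(b,np.array(t)/1.25)]))
for x,y in((397,240),):print("cork",onz(a,(x/1.25,y/1.25),.012)[:2])
```

```text
cap tri [0.5824 0.3141 0.2028] [0.5842 0.3188 0.199 ] [0.5843 0.3147 0.199 ]
argon cap True [-61.6582   0.5807   0.3124]
argon foot True [-95.0175   0.5827   0.3164]
argon cap False [-42.3312   0.5807   0.3124]
argon foot False [-46.5825   0.5807   0.3124]
argon 0.5827261407774249 0.31436923495838126
co2 cap True [-56.8814   0.6536  -0.0885]
co2 foot True [-89.5806   0.6636  -0.0825]
co2 cap False [-45.0711   0.6616  -0.0825]
co2 foot False [-48.0622   0.6616  -0.0825]
co2 0.6656340615542227 -0.08051609478182864
bottle base [0.7567 0.1809]
bottle base [0.8061 0.0993]
bottle base [ 0.8392 -0.0034]
bottle top [0.7688 0.1956 0.3262]
bottle top [0.8153 0.1162 0.324 ]
bottle top [0.8461 0.0192 0.3231]
cork [0.6878 0.1389]
```

```bash
cat >> h.py <<'E'
def rel(x,y,z,yaw):
    from scipy.spatial.transform import Rotation as Ro
    o=status.get_obs();R0=Ro.from_euler("xyz",o["eef_rot"]);R1=Ro.from_euler("xyz",[np.pi,0,yaw])
    print("now",o["ee_pos"].round(4),o["eef_rot"].round(3),"q",o["qpos"].round(2),"w",round(o["grip_width"],4),"F",o["force"].round(1),"t",round(o["time_s"],1))
    print("units",(R0.inv().apply(np.array([x,y,z])-o["ee_pos"])/.5).round(3),((R0.inv()*R1).as_rotvec()/(np.pi/2)).round(3))
E
python3 -c "
from h import *
rel(.482,-.045,.09,.173)"
python3 -m pendant '[0.884,-0.703,0.18,0,0,0.099,0.1, 0.884,-0.703,0.18,0,0,0.099,0.1, 0.884,-0.703,0.18,0,0,0.099,0.1, 0.884,-0.703,0.18,0,0,0.099,0.1, 0.884,-0.703,0.18,0,0,0.099,0.1, 0.884,-0.703,0.18,0,0,0.099,0.1, 0.884,-0.703,0.18,0,0,0.099,0.1, 0.884,-0.703,0.18,0,0,0.099,0.1, 0.884,-0.703,0.18,0,0,0.099,0.1, 0.884,-0.703,0.18,0,0,0.099,0.1, 0.884,-0.703,0.18,0,0,0.099,0.1, 0.884,-0.703,0.18,0,0,0.099,0.1]' 30
python3 -c "
from h import *
rel(.482,-.045,.005,.173)"
```

```text
now [ 0.1771 -0.5207  0.1844] [-3.142  0.     0.328] q [-1.31  0.3   1.52 -0.    1.32 -0.07] w 0.094 F [-0.2  0.7  0.6] t 1.5
units [ 0.884 -0.704  0.189] [-0.     0.     0.099]
time_s: 2.7
ee_pos: [0.4835, -0.0425, 0.0938]
eef_rot: [-3.141, 0.0, 0.175]
force: [-0.3, -0.2, 0.2]
grip_width: 0.0515
grip_force: 0.0
now [ 0.4835 -0.0425  0.0938] [-3.141  0.     0.175] q [-0.16  0.26  1.8   0.    1.08  1.23] w 0.0515 F [-0.3 -0.2  0.2] t 2.7
units [-0.004  0.005  0.178] [-0.     0.     0.001]
```

```bash
python3 -m pendant '[-0.004,0.005,0.18,0,0,0,0.1, -0.004,0.005,0.18,0,0,0,0.1, -0.004,0.005,0.18,0,0,0,0.1, -0.004,0.005,0.18,0,0,0,0.1, -0.004,0.005,0.18,0,0,0,-1, -0.004,0.005,0.18,0,0,0,-1, -0.004,0.005,0.18,0,0,0,-1, -0.004,0.005,0.18,0,0,0,-1, -0.004,0.005,0.18,0,0,0,-1, -0.004,0.005,0.18,0,0,0,-1]' 25
python3 -c "
from h import *
rel(.504,.165,.10,.173)"
```

```text
time_s: 3.7
ee_pos: [0.4812, -0.0484, 0.005]
eef_rot: [3.141, -0.001, 0.172]
force: [-0.6, 1.3, 7.1]
grip_width: 0.0215
grip_force: 25.2
now [ 0.4812 -0.0484  0.005 ] [ 3.141e+00 -1.000e-03  1.720e-01] q [-0.18  0.39  1.87  0.    0.88  1.22] w 0.0215 F [-0.6  1.3  7.1] t 3.7
units [ 0.118 -0.413 -0.19 ] [ 0.    -0.001 -0.   ]
```

```bash
python3 -c "
from h import *
c=vision.camera('scene');save(c,'grip1.png',(250,190,370,280),6)
print(status.get_obs()['grip_width'],status.get_obs()['force'],proj(c,np.array([.482,-.045,.005])),proj(c,status.get_obs()['ee_pos']))"
```

```text
0.02114320831465865 [-0.8861221   1.18362285  7.33058964] [302.19882136 269.04497484] [302.7637379  270.03912366]
```

View pics/grip1.png

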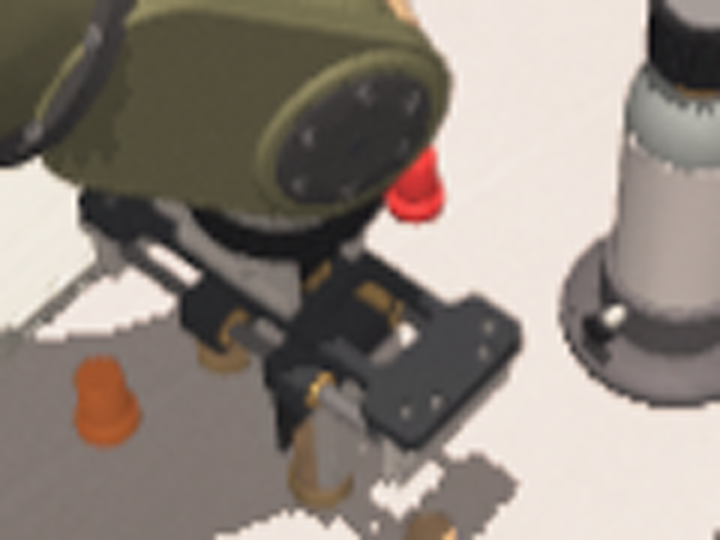

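```bash
python3 -m pendant '[0,0,0,0,0,0,0,0,0,0,0,0,0,0.1,0,0,0,0,0,0,0.1,0.003,-0.006,0.002,0,0,0,0.1,0.003,-0.006,0.005,0,0,0,0.1,0.003,-0.006,0.005,0,0,0,0.1]' 25
python3 -c "
from h import *
rel(.482,-.045,.002,.173)
c=vision.camera('scene');save(c,'grip2.png',(250,190,370,280),6)"
```

```text
time_s: 4.35
ee_pos: [0.4816, -0.0451, 0.0017]
eef_rot: [-3.141, 0.0, 0.173]
force: [-0.3, -0.6, -0.3]
grip_width: 0.0517
grip_force: 0.0
now [ 0.4816 -0.0451  0.0017] [-3.141  0.     0.173] q [-0.17  0.4   1.87 -0.    0.87  1.23] w 0.0517 F [-0.3 -0.6 -0.3] t 4.3
units [ 0.001 -0.    -0.001] [-0.  0. -0.]
```

View pics/grip2.png

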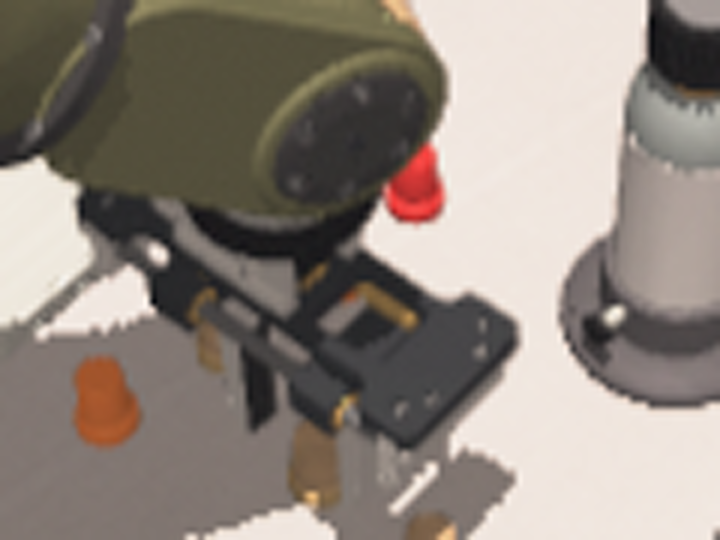

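The stopper stands upright at crop (315,465), between the open fingers. Regripping 3 mm lower.

```bash
python3 -m pendant '[0,0,0,0,0,0,-0.5,0,0,0,0,0,0,-1,0,0,0,0,0,0,-1,0,0,0,0,0,0,-1,0,0,0,0,0,0,-1]' 25
python3 -c "
from h import *
rel(.504,.165,.10,.173)"
```

```text
time_s: 4.9
ee_pos: [0.4818, -0.0452, 0.0019]
eef_rot: [-3.142, 0.0, 0.172]
force: [-0.3, 0.6, -0.6]
grip_width: 0.0221
grip_force: 24.7
now [ 0.4818 -0.0452  0.0019] [-3.142  0.     0.172] q [-0.17  0.4   1.87  0.    0.87  1.23] w 0.0221 F [-0.3  0.6 -0.6] t 4.9
units [ 0.116 -0.407 -0.196] [-0.  0. -0.]
```

```bash
python3 -m pendant '[0,0,-0.02,0,0,0,-1,0,0,-0.05,0,0,0,-1,0,0,-0.1,0,0,0,-1,0,0,-0.16,0,0,0,-1,0,0,-0.16,0,0,0,-1]' 25
python3 -c "
from h import *
rel(.504,.165,.10,.173)
c=vision.camera('scene');save(c,'lift1.png',(250,190,370,280),6)"
```

```text
time_s: 5.4
ee_pos: [0.4837, -0.0455, 0.086]
eef_rot: [3.14, -0.006, 0.172]
force: [0.4, 0.9, -0.3]
grip_width: 0.0221
grip_force: 24.7
now [ 0.4837 -0.0455  0.086 ] [ 3.14  -0.006  0.172] q [-0.17  0.27  1.81  0.    1.06  1.23] w 0.0221 F [ 0.4  0.9 -0.3] t 5.4
units [ 0.112 -0.408 -0.028] [ 0.001 -0.004 -0.   ]
```

View pics/lift1.png

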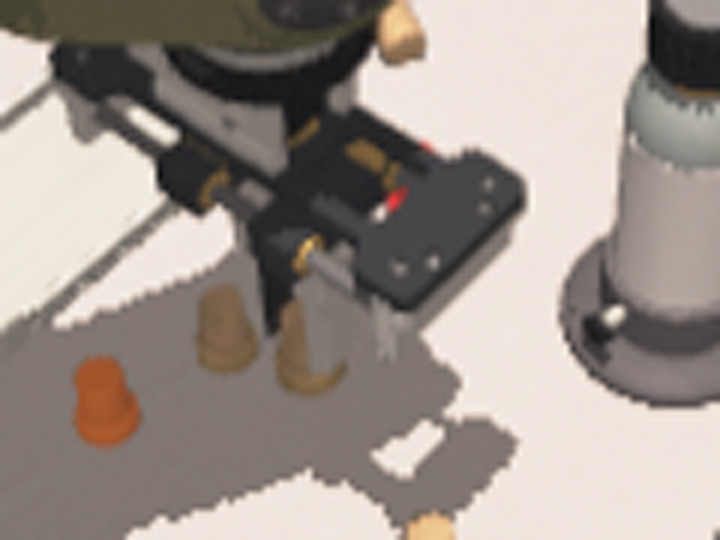

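Lifted upright (crop 310,350), and the grip is steady. Carrying it to the tray.

```bash
python3 -m pendant '[0.03,-0.1,0,0,0,0,-1,0.06,-0.2,0,0,0,0,-1,0.09,-0.3,0,0,0,0,-1,0.115,-0.38,0,0,0,0,-1,0.115,-0.406,0,0,0,0,-1,0.115,-0.406,0,0,0,0,-1,0.115,-0.406,0.05,0,0,0,-1,0.115,-0.406,0.1,0,0,0,-1,0.115,-0.406,0.13,0,0,0,-1,0.115,-0.406,0.14,0,0,0,-1,0.115,-0.406,0.14,0,0,0,-1]'
python3 -c "
from h import *
rel(.504,.165,.006,.173)
c=vision.camera('scene');save(c,'place1.png',(210,160,330,250),6)"
```

```text
time_s: 6.55
ee_pos: [0.5033, 0.1635, 0.0115]
eef_rot: [3.141, 0.001, 0.171]
force: [0.3, 0.2, -0.4]
grip_width: 0.0224
grip_force: 24.7
now [0.5033 0.1635 0.0115] [3.141e+00 1.000e-03 1.710e-01] q [ 0.24  0.47  1.73 -0.    0.94  1.64] w 0.0224 F [ 0.3  0.2 -0.4] t 6.5
units [ 0.002 -0.003  0.011] [ 0.     0.001 -0.001]
```

View pics/place1.png

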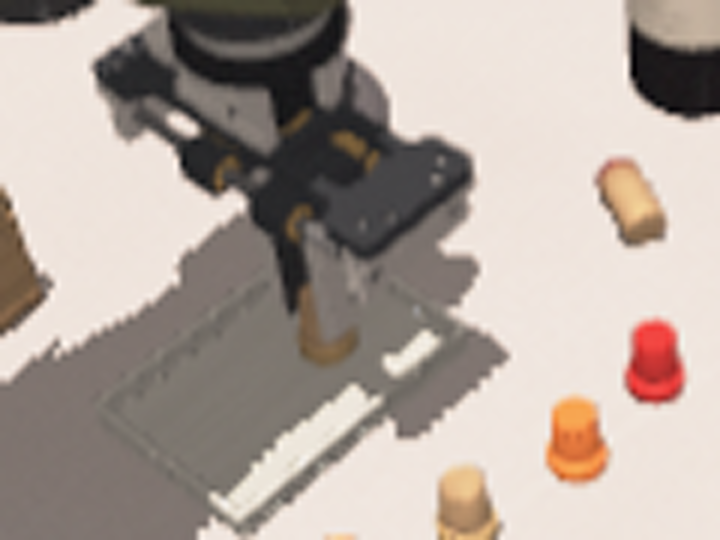

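The stopper hangs upright inside the tray at crop (327,350). Lowering to the floor and checking force before release.

```bash
python3 -m pendant '[0,0,0.006,0,0,0,-1,0,0,0.01,0,0,0,-1,0,0,0.01,0,0,0,-1,0,0,0.01,0,0,0,-1]'
```

```text
time_s: 7.0
ee_pos: [0.5037, 0.1647, 0.0071]
eef_rot: [-3.142, -0.0, 0.172]
force: [-0.1, -0.3, -0.2]
grip_width: 0.0219
grip_force: 24.7
```

```bash
python3 -m pendant '[0,0,0.003,0,0,0,-1,0,0,0.005,0,0,0,-1,0,0,0.005,0,0,0,-1]'
```

```text
time_s: 7.3
ee_pos: [0.5039, 0.1647, 0.0049]
eef_rot: [-3.142, -0.001, 0.172]
force: [-1.7, -0.4, 5.5]
grip_width: 0.0222
grip_force: 25.1
```

Contact at 0.005, exactly as expected. Release and rise, then go over to stopper 3.

```bash
python3 -m pendant '[0,0,0,0,0,0,-0.2,0,0,0,0,0,0,0,0,0,0,0,0,0,0,0,0,-0.03,0,0,0,0,0,0,-0.09,0,0,0,0.1,0,0,-0.17,0,0,0,0.1,0,0,-0.17,0,0,0,0.1,0,0,-0.17,0,0,0,0.1]'
python3 -c "
from h import *
rel(.489,-.115,.085,.173)"
```

```text
time_s: 8.1
ee_pos: [0.5038, 0.1647, 0.0897]
eef_rot: [-3.142, -0.001, 0.172]
force: [-0.1, 0.1, -0.1]
grip_width: 0.0514
grip_force: 0.0
now [0.5038 0.1647 0.0897] [-3.142e+00 -1.000e-03  1.720e-01] q [ 0.25  0.35  1.68 -0.    1.1   1.65] w 0.0514 F [-0.1  0.1 -0.1] t 8.1
units [-0.125  0.546  0.009] [-0.    -0.001 -0.   ]
```

```bash
python3 -m pendant '[-0.125,0.546,0,0,0,0,0.1,-0.125,0.546,0,0,0,0,0.1,-0.125,0.546,0,0,0,0,0.1,-0.125,0.546,0,0,0,0,0.1,-0.125,0.546,0,0,0,0,0.1,-0.125,0.546,0,0,0,0,0.1,-0.125,0.546,0,0,0,0,0.1,-0.125,0.546,0,0,0,0,0.1,-0.125,0.546,0.08,0,0,0,0.1,-0.125,0.546,0.15,0,0,0,0.1,-0.125,0.546,0.175,0,0,0,0.1,-0.125,0.546,0.175,0,0,0,0.1]'
python3 -m pendant '[0,0,0,0,0,0,0.1,0,0,0,0,0,0,-0.5,0,0,0,0,0,0,-1,0,0,0,0,0,0,-1,0,0,0,0,0,0,-1,0,0,0,0,0,0,-1]' 25
python3 -c "
from h import *
rel(.4455,.155,.085,.173)"
```

```text
time_s: 9.3
ee_pos: [0.488, -0.1139, 0.0005]
eef_rot: [-3.14, 0.003, 0.173]
force: [0.6, -0.4, 0.3]
grip_width: 0.0514
grip_force: 0.0
time_s: 9.9
ee_pos: [0.4891, -0.1152, 0.0023]
eef_rot: [3.141, -0.001, 0.172]
force: [-1.3, -0.7, 4.4]
grip_width: 0.0221
grip_force: 25.0
now [ 0.4891 -0.1152  0.0023] [ 3.141e+00 -1.000e-03  1.720e-01] q [-0.3   0.43  1.82 -0.    0.89  1.09] w 0.0221 F [-1.3 -0.7  4.4] t 9.9
units [ 0.007 -0.547 -0.166] [ 0.    -0.    -0.001]
```

```bash
python3 -m pendant '[0,0,-0.03,0,0,0,-1,0,0,-0.09,0,0,0,-1,0,0,-0.16,0,0,0,-1,0,0,-0.17,0,0,0,-1,0.001,-0.1,-0.17,0,0,0,-1,0.003,-0.2,-0.17,0,0,0,-1,0.004,-0.3,-0.17,0,0,0,-1,0.005,-0.4,-0.17,0,0,0,-1,0.007,-0.49,-0.17,0,0,0,-1,0.007,-0.547,-0.17,0,0,0,-1,0.007,-0.547,-0.17,0,0,0,-1,0.007,-0.547,-0.17,0,0,0,-1]'
python3 -c "
from h import *
rel(.4455,.155,.005,.173)"
```

```text
time_s: 11.1
ee_pos: [0.4451, 0.1552, 0.0864]
eef_rot: [3.141, 0.001, 0.174]
force: [-0.0, -0.1, -0.8]
grip_width: 0.0219
grip_force: 24.7
now [0.4451 0.1552 0.0864] [3.141e+00 1.000e-03 1.740e-01] q [ 0.26  0.24  1.84 -0.    1.06  1.66] w 0.0219 F [-0.  -0.1 -0.8] t 11.1
units [0.001 0.    0.163] [0. 0. 0.]
```

```bash
python3 -m pendant '[0,0,0.06,0,0,0,-1,0,0,0.11,0,0,0,-1,0,0,0.14,0,0,0,-1,0,0,0.155,0,0,0,-1,0,0,0.16,0,0,0,-1,0,0,0.162,0,0,0,-1,0,0,0.162,0,0,0,-1]'
```

```text
time_s: 11.8
ee_pos: [0.4459, 0.1549, 0.0065]
eef_rot: [-3.142, -0.001, 0.172]
force: [-0.4, 0.2, -0.1]
grip_width: 0.0219
grip_force: 24.7
```

```bash
python3 -m pendant '[0,0,0.002,0,0,0,-1,0,0,0.003,0,0,0,-1,0,0,0.003,0,0,0,-1]'; python3 -m pendant '[0,0,0,0,0,0,-0.2,0,0,0,0,0,0,0,0,0,0,0,0,0,0,0,0,-0.03,0,0,0,0,0,0,-0.09,0,0,0,0.2,0,0,-0.19,0,0,0,0.4,0,0,-0.29,0,0,0,0.6,0,0,-0.39,0,0,0,0.6,0,0,-0.48,0,0,0,0.6,0,0,-0.48,0,0,0,0.6,0,0,-0.48,0,0,0,0.6]'
python3 -c "
from h import *
rel(.581,.313,.245,.494+1.571)
c=vision.camera('top');save(c,'tray2.png',(220,180,420,300),4)
c=vision.camera('scene');save(c,'tray2s.png',(180,100,380,250),4)
print(onz(c,(0,0),0) is None)"
```

```text
time_s: 12.1
ee_pos: [0.4459, 0.1551, 0.0053]
eef_rot: [-3.142, -0.001, 0.172]
force: [-1.4, -1.5, 6.5]
grip_width: 0.0223
grip_force: 25.2
time_s: 13.2
ee_pos: [0.4455, 0.1551, 0.2446]
eef_rot: [-3.141, -0.001, 0.172]
force: [0.1, 0.1, 0.0]
grip_width: 0.0751
grip_force: 0.0
now [0.4455 0.1551 0.2446] [-3.141e+00 -1.000e-03  1.720e-01] q [0.26 0.08 1.64 0.   1.42 1.66] w 0.0751 F [0.1 0.1 0. ] t 13.2
units [ 0.321 -0.265 -0.   ] [ 1.000e-03 -1.000e-03 -1.205e+00]
False
```

View pics/tray2s.png

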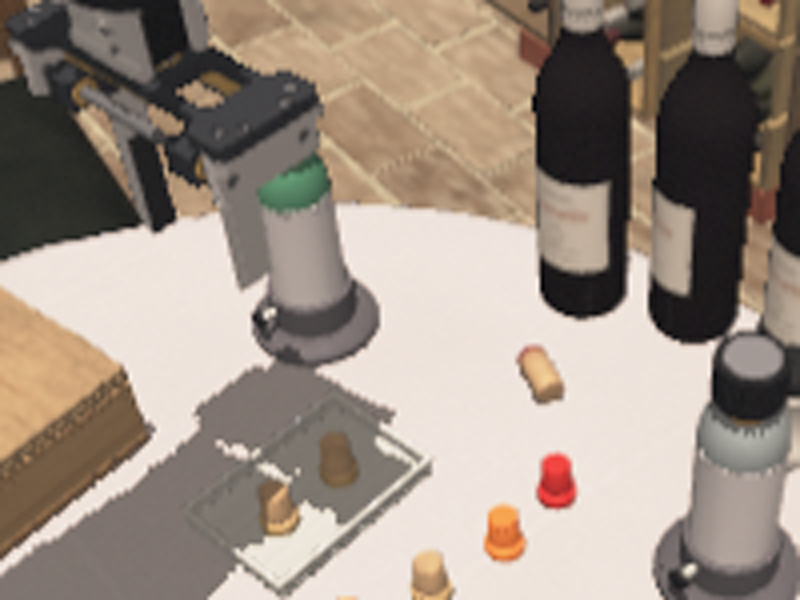

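Both stoppers stand upright in the tray, at crop (280,508) and (338,460). Moving above the argon cap now, with the last joint near mid-range.

```bash
python3 -m pendant '[0,0,0,0,0,-0.95,0.6,0,0,0,0,0,-0.95,0.6,0.08,-0.07,0,0,0,-0.95,0.6,0.16,-0.13,0,0,0,-0.95,0.6,0.24,-0.2,0,0,0,-0.95,0.6,0.321,-0.265,0,0,0,-0.95,0.6,0.321,-0.265,0,0,0,-0.95,0.6,0.321,-0.265,0,0,0,-0.95,0.6,0.321,-0.265,0,0,0,-0.95,0.6,0.321,-0.265,0,0,0,-0.95,0.6,0.321,-0.265,0,0,0,-0.95,0.6,0.321,-0.265,0,0,0,-0.95,0.6]'
python3 -c "
from h import *
rel(.581,.313,.188,.494+1.571)"
```

```text
time_s: 14.5
ee_pos: [0.5806, 0.3129, 0.2432]
eef_rot: [-3.14, 0.001, 1.66]
force: [-0.5, 1.0, -0.4]
grip_width: 0.0751
grip_force: 0.0
now [0.5806 0.3129 0.2432] [-3.14e+00  1.00e-03  1.66e+00] q [ 0.44  0.53  1.07 -0.    1.55  0.35] w 0.0751 F [-0.5  1.  -0.4] t 14.5
units [0.    0.001 0.11 ] [-0.001  0.    -0.258]
```

```bash
python3 -m pendant '[0,0.001,0,0,0,-0.2,0.6,0,0.001,0,0,0,-0.2,0.6,0,0.001,0,0,0,-0.2,0.6,0,0.001,0,0,0,-0.2,0.6,0,0.001,0.03,0,0,-0.2,0.6,0,0.001,0.06,0,0,-0.2,0.6,0,0.001,0.09,0,0,-0.2,0.6,0,0.001,0.108,0,0,-0.2,0.6,0,0.001,0.108,0,0,-0.2,0.6,0,0.001,0.108,0,0,-0.2,0.6]'
python3 -c "
from h import *
rel(.581,.313,.19,.494+1.571)
c=vision.camera('scene');save(c,'cap1.png',(180,80,330,200),5)
for t in(0,1):pass"
```

```text
time_s: 15.5
ee_pos: [0.5815, 0.3132, 0.191]
eef_rot: [3.141, -0.0, 1.977]
force: [-0.2, -0.0, 0.4]
grip_width: 0.0755
grip_force: 0.0
now [0.5815 0.3132 0.191 ] [ 3.141 -0.     1.977] q [0.44 0.55 1.16 0.   1.44 0.03] w 0.0755 F [-0.2 -0.   0.4] t 15.5
units [ 0.    -0.001  0.002] [ 0.     0.    -0.056]
```

View pics/cap1.png

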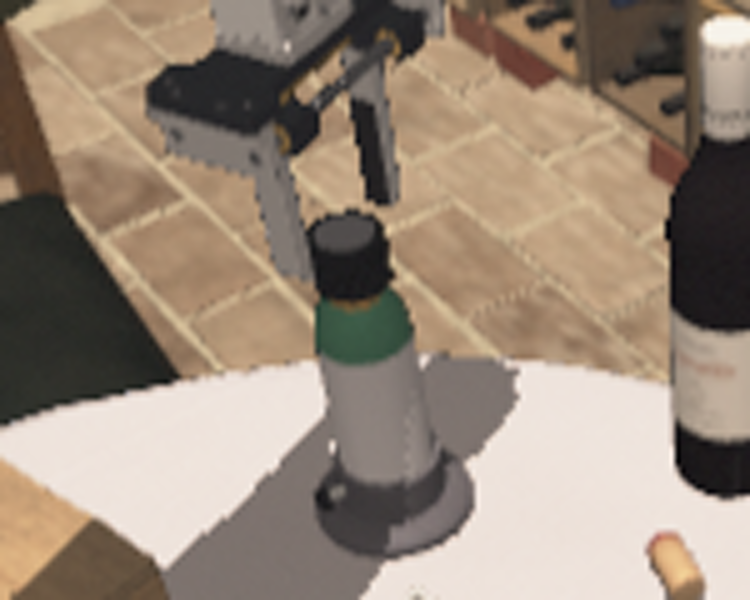

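Run:
```python
from h import *
np.set_printoptions(precision=1,suppress=True)
o=status.get_obs();p=o["ee_pos"];d=np.array([np.sin(1.977),-np.cos(1.977),0])
a=vision.camera("scene");b=vision.camera("top")
f=lambda c,X,o0:(proj(c,X)-o0)*5
for s in(-.0375,0,.0375,-.05,.05):print(s,f(a,p+s*d,[180,80]))
x=np.array([.581,.313,0])
for z in(0,.012,.182,.216):print("axis",z,f(a,x+[0,0,z],[180,80]),proj(b,x+[0,0,z]))
im=np.array(b["pixels"]);
cv2.imwrite("pics/topcap.png",cv2.resize(im[170:260,190:310,::-1],None,fx=6,fy=6,interpolation=cv2.INTER_CUBIC))
for s in(-.0375,0,.0375):print("top",s,f(b,p+s*d,[190,170])*1.2)
for z in(0,.216):print("topaxis",f(b,x+[0,0,z],[190,170])*1.2)
```

```text
-0.0375 [311.5 304.2]
0 [348.9 267.4]
0.0375 [384.8 232.2]
-0.05 [298.6 316.8]
0.05 [396.5 220.8]
axis 0 [393.4 503.4] [250.8 223.2]
axis 0.012 [390.9 490.3] [250.2 222.2]
axis 0.182 [350.8 281. ] [241.1 206.6]
axis 0.216 [341.6 233.1] [239. 203.]
top -0.0375 [334.6 271.8]
top 0 [302.9 212.8]
top 0.0375 [271.8 155. ]
topaxis [364.6 319.1]
topaxis [294.2 198. ]
```

View pics/topcap.png

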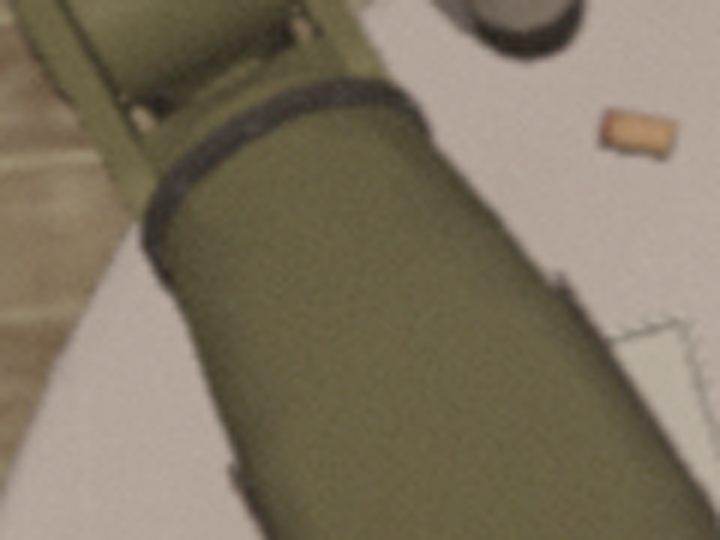

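The top view only shows the forearm hiding the cap at crop (294,198). In the scene view the open fingertips look higher than the TCP projection, so I check that numerically against earlier frames.

Run:
```python
from h import *
np.set_printoptions(precision=1,suppress=True)
a=vision.camera("scene")
for n,p,s,o,yaw,h in(("lift1",[.4837,-.0455,.084],6,[250,190],.172,.011),("grip2",[.4816,-.0451,.0017],6,[250,190],.172,.0259),("place1",[.5033,.1635,.0115],6,[210,160],.172,.0112)):
    p=np.array(p);d=np.array([np.sin(yaw),-np.cos(yaw),0])
    for k in(-h-.012,-h,h,h+.012):
        print(n,round(k,3),*[(proj(a,p+k*d+[0,0,z])-o)*s for z in(0,.01,.02)])
# left fingertip now: vertical profile at crop x 280..300 (cols 236..240)
im=np.array(a["pixels"]).astype(int)
for u in(236,238,240,254,256): print(u,[tuple(im[v,u]) [1] for v in range(110,150)])
```

```text
lift1 -0.023 [267.  341.7] [265.5 327.7] [263.9 313.6]
lift1 -0.011 [288.2 356.9] [286.8 343. ] [285.4 328.9]
lift1 0.011 [327.7 385.3] [326.6 371.6] [325.5 357.5]
lift1 0.023 [349.6 401.1] [348.7 387.4] [347.8 373.4]
grip2 -0.038 [250.2 432. ] [248.6 419.7] [247.  407.2]
grip2 -0.026 [269.9 446.6] [268.4 434.4] [267. 422.]
grip2 0.026 [357.1 511.9] [356.4 499.9] [355.6 487.7]
grip2 0.038 [378.  527.5] [377.3 515.6] [376.7 503.4]
place1 -0.023 [292.4 319.5] [289.7 306.4] [286.8 293.1]
place1 -0.011 [309.2 331.3] [306.5 318.3] [303.8 305. ]
place1 0.011 [340.9 353.8] [338.4 340.7] [335.9 327.5]
place1 0.023 [358.1 365.9] [355.8 352.9] [353.4 339.7]
236 [np.int64(87), np.int64(98), np.int64(103), np.int64(102), np.int64(110), np.int64(108), np.int64(106), np.int64(111), np.int64(117), np.int64(120), np.int64(119), np.int64(120), np.int64(119), np.int64(121), np.int64(120), np.int64(120), np.int64(120), np.int64(119), np.int64(120), np.int64(121), np.int64(120), np.int64(121), np.int64(120), np.int64(120), np.int64(127), np.int64(148), np.int64(181), np.int64(192), np.int64(175), np.int
[... 1801 characters left out ...]
(77), np.int64(87), np.int64(89), np.int64(88), np.int64(87), np.int64(86), np.int64(85), np.int64(86), np.int64(85), np.int64(84)]
256 [np.int64(77), np.int64(69), np.int64(53), np.int64(42), np.int64(42), np.int64(38), np.int64(40), np.int64(38), np.int64(34), np.int64(33), np.int64(33), np.int64(118), np.int64(157), np.int64(162), np.int64(124), np.int64(62), np.int64(63), np.int64(45), np.int64(25), np.int64(26), np.int64(26), np.int64(25), np.int64(26), np.int64(27), np.int64(26), np.int64(26), np.int64(23), np.int64(28), np.int64(56), np.int64(78), np.int64(84), np.int64(84), np.int64(84), np.int64(85), np.int64(84), np.int64(85), np.int64(84), np.int64(83), np.int64(83), np.int64(83)]
```

Both positions agree with the picture laterally, but the finger ends appear some 10–18 mm short of the TCP. I'll grip 8 mm lower, still above the shoulder.

```bash
cat > s.py <<'E'
from h import *
o=status.get_obs();print("F",o["force"].round(1),"M",o["moment"].round(2),"q6",o["qpos"][5].round(3),"yaw",o["eef_rot"][2].round(3),"p",o["ee_pos"].round(4),"w",round(o["grip_width"],4),"g",round(o["grip_force"],1),"t",round(o["time_s"],1))
E
python3 -m pendant '[0,0,0.008,0,0,0,0.6,0,0,0.015,0,0,0,0.6,0,0,0.015,0,0,0,0.6]'; python3 s.py
python3 -m pendant '[0,0,0,0,0,0,0.2,0,0,0,0,0,0,0,0,0,0,0,0,0,-1,0,0,0,0,0,0,-1,0,0,0,0,0,0,-1,0,0,0,0,0,0,-1,0,0,0,0,0,0,-1]' 25 >/dev/null; python3 s.py
```

```text
time_s: 16.0
ee_pos: [0.5811, 0.313, 0.1822]
eef_rot: [-3.14, 0.0, 1.979]
force: [1.3, 0.0, 0.9]
grip_width: 0.0751
grip_force: 0.0
F [1.3 0.  0.9] M [-0.04 -0.11  0.01] q6 0.031 yaw 1.979 p [0.5811 0.313  0.1822] w 0.0751 g 0.0 t 16.0
F [ 5.8  3.  -0.6] M [ 0.57 -1.38 -0.01] q6 0.031 yaw 1.979 p [0.5822 0.3135 0.1834] w 0.0463 g 25.0 t 16.7
```

Gripped at 46.3 mm. A small shift relieves the side force, then try anticlockwise.

```bash
python3 -m pendant '[0,0.003,0,0,0,0,-1,0,0.003,0,0,0,0,-1]' 25 >/dev/null; python3 s.py
python3 -m pendant '[0,0,0,0,0,-0.03,-1,0,0,0,0,0,-0.06,-1,0,0,0,0,0,-0.06,-1]' >/dev/null; python3 s.py
python3 -m pendant '[0,0,0,0,0,-0.03,-1,0,0,0,0,0,-0.06,-1,0,0,0,0,0,-0.06,-1]' >/dev/null; python3 s.py
```

```text
F [-0.1  0.3  3.7] M [-0.04 -0.12 -0.04] q6 0.031 yaw 1.979 p [0.5828 0.3138 0.1833] w 0.0462 g 25.0 t 16.9
F [0.2 0.7 4.9] M [ 0.08  0.04 -0.01] q6 -0.064 yaw 2.074 p [0.5827 0.3139 0.1833] w 0.0459 g 25.0 t 17.2
F [-0.6  1.9  4.5] M [ 0.09  0.14 -0.04] q6 -0.157 yaw 2.167 p [0.5827 0.3139 0.1833] w 0.0463 g 25.0 t 17.5
```

```bash
python3 -m pendant '[0,0,0,0,0,-0.03,-1,0,0,0,0,0,-0.06,-1,0,0,0,0,0,-0.06,-1]' >/dev/null; python3 s.py
python3 -m pendant '[0,0,0,0,0,-0.03,-1,0,0,0,0,0,-0.06,-1,0,0,0,0,0,-0.06,-1]' >/dev/null; python3 s.py
```

```text
F [-1.3  0.6  5. ] M [ 0.15  0.18 -0.02] q6 -0.251 yaw 2.26 p [0.5827 0.3139 0.1833] w 0.0461 g 25.0 t 17.8
F [-1.7  0.9  4.6] M [ 0.12  0.13 -0.06] q6 -0.345 yaw 2.354 p [0.5827 0.3138 0.1833] w 0.0463 g 25.0 t 18.1
```

Turned 21.5° freely, past the 12° limit, with no moment: right-hand thread. Continuing anticlockwise.

```bash
python3 -m pendant '[0,0,0,0,0,-0.06,-1,0,0,0,0,0,-0.12,-1,0,0,0,0,0,-0.18,-1,0,0,0,0,0,-0.24,-1,0,0,0,0,0,-0.3,-1,0,0,0,0,0,-0.36,-1,0,0,0,0,0,-0.42,-1,0,0,0,0,0,-0.48,-1,0,0,0,0,0,-0.54,-1,0,0,0,0,0,-0.6,-1,0,0,0,0,0,-0.6,-1]' >/dev/null; python3 s.py
python3 -m pendant '[0,0,0,0,0,-0.06,-1,0,0,0,0,0,-0.12,-1,0,0,0,0,0,-0.18,-1,0,0,0,0,0,-0.24,-1,0,0,0,0,0,-0.3,-1,0,0,0,0,0,-0.36,-1,0,0,0,0,0,-0.42,-1,0,0,0,0,0,-0.48,-1,0,0,0,0,0,-0.54,-1,0,0,0,0,0,-0.6,-1,0,0,0,0,0,-0.6,-1]' >/dev/null; python3 s.py
```

```text
F [-1.1  0.4  4.9] M [-0.09  0.07  0.  ] q6 -1.289 yaw -2.985 p [0.5828 0.3135 0.1832] w 0.0464 g 25.0 t 19.2
F [ 1.2 -1.   5.1] M [-0.13 -0.11  0.04] q6 -2.231 yaw -2.044 p [0.583  0.3134 0.1833] w 0.0466 g 25.0 t 20.3
```

Turned 130°. Lifting gently.

```bash
python3 -m pendant '[0,0,-0.005,0,0,0,-1,0,0,-0.01,0,0,0,-1,0,0,-0.016,0,0,0,-1,0,0,-0.016,0,0,0,-1]' >/dev/null; python3 s.py
```

```text
F [-0.6 -0.8 -1. ] M [ 0.13 -0.07  0.01] q6 -2.23 yaw -2.043 p [0.5828 0.3138 0.1913] w 0.0463 g 25.0 t 20.7
```

```bash
python3 -m pendant '[0,0,-0.02,0,0,0,-1,0,0,-0.04,0,0,0,-1,0,0,-0.07,0,0,0,-1,0,0,-0.1,0,0,0,-1,0,0,-0.14,0,0,0,-1,0,0,-0.17,0,0,0,-1,0,0,-0.18,0,0,0,-1,0,0,-0.18,0,0,0,-1,0,0,-0.18,0,0,0,-1,0,0,-0.18,0,0,0,-1]' >/dev/null; python3 s.py
python3 - <<'E'
from h import *
a=vision.camera("scene")
for t in("cap_argon","stopper_1","argon","co2","pump"):
    for s in silhouettes(t,a): print(t,round(s["score"],2),np.array(s["extent"]).round())
im=np.array(a["pixels"])
for z in(.188,.196,.203,.23,.275,.285,.295,.305): 
    u,v=proj(a,np.array([.582,.3135,z])).round().astype(int);print(z,(u,v),im[v-1:v+2,u-1:u+2].mean((0,1)).round())
E
```

```text
F [-0.   0.3 -0.9] M [ 0.09 -0.11 -0.03] q6 -2.231 yaw -2.043 p [0.5825 0.3136 0.28  ] w 0.0464 g 25.0 t 21.7
cap_argon 0.81 [236.  95. 252. 114.]
cap_argon 0.5 [309. 187. 319. 200.]
stopper_1 0.68 [299. 225. 308. 241.]
stopper_1 0.66 [247. 220. 259. 236.]
stopper_1 0.66 [325. 303. 342. 322.]
stopper_1 0.59 [313. 210. 324. 227.]
stopper_1 0.52 [258. 211. 272. 221.]
stopper_1 0.52 [259. 249. 273. 263.]
stopper_1 0.52 [234.  95. 255. 113.]
stopper_1 0.51 [281. 238. 293. 249.]
argon 0.85 [242. 138. 273. 192.]
co2 0.67 [343. 199. 382. 259.]
pump 0.74 [376. 187. 388. 214.]
0.188 (np.int64(250), np.int64(134)) [131.  98.  59.]
0.196 (np.int64(250), np.int64(132)) [132.  99.  59.]
0.203 (np.int64(249), np.int64(130)) [110.  84.  53.]
0.23 (np.int64(248), np.int64(122)) [207. 181. 146.]
0.275 (np.int64(245), np.int64(109)) [32. 30. 32.]
0.285 (np.int64(245), np.int64(105)) [30. 28. 30.]
0.295 (np.int64(244), np.int64(102)) [35. 33. 34.]
0.305 (np.int64(243), np.int64(99)) [122. 114. 113.]
```

The cap (scene pixels 236–252, 95–114) is in the gripper about 73 mm above the visible brass neck. Two stoppers are in the tray and the others are in place. Handing in.

```bash
python3 -m pendant '[0,0,0,0,0,0,-1,0,0,0,0,0,0,-1,0,0,0,0,0,0,-1]' >/dev/null; python3 s.py; python3 -c "
from station import order; print(order.hand_in())"
```

```text
F [-0.1 -0.7 -0.6] M [ 0.18 -0.04 -0.01] q6 -2.231 yaw -2.043 p [0.5827 0.3137 0.2809] w 0.0464 g 25.0 t 22.3
the job is handed in; nothing more can be done
None
```

Job handed in at about 22 s: two stoppers stand in the tray, and the argon cap (right-hand thread) is unscrewed and held still and level about 73 mm above its bare neck; no verdict was returned.

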